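# Check the hand brake of the plant cart

### The arm

A 6-joint arm with a two-finger parallel gripper is mounted at the origin on the work surface. World frame = base frame: x ahead of the robot, y to its left, z up, the work surface at z = 0. Lengths are in mm, angles in rad, forces in N, time in s.
With the tool pointing down it reaches from about 275 to 750 mm from the base axis. Payload 10.2 kg.
Tool frame: the origin (TCP) lies on the centre line of the jaws, within the pads' length; the fingertips stand 8 mm ahead of it and the grasp point (between the pads) lies 11 mm behind it; z points along the fingers, y is the direction in which the jaws open and shut (so a half turn about z gives the same grasp; the last joint's range is limited). The gripper opens to 85 mm and grips with 20 to 120 N. Pads are 22 mm wide; open, the fingers measure 114 mm over their backs; the gripper's body (76 mm by 85 mm) begins 54 mm behind the grasp point. The pads swing forward as they close: fully open they stand 13 mm farther back than shut.
Start: joints at [0.973, 0.313, 1.498, -0, 1.331, -0.223], TCP at [192.208, 488.556, 239.294] pointing down, gripper open.
Joint ranges: [-2.94, 2.94], [-0.97, 2.17], [0.19, 2.56], [-1.23, 4.37], [0.02, 3.11], [-2.88, 2.88]. Speed limits (rad/s): [2.39, 2.39, 3.01, 3.14, 3.14, 3.14].

### API

Orientations are given as a 3x3 rotation matrix whose columns are the frame's x, y, z axes.
In Python, from station import arm gives the robot as it stands.
- The arm moves only by the tool apply_moves, never from a script. Its arguments are lists of equal length, an entry for each row: "translation": the shift along the tool's x, y, z scaled (see below), a list of three; "dr": the turn, a rotation vector about the tool's x, y, z scaled (see below), a list of three; "fingers": the closure, from -1 (fully open) to 1 (shut). In form: {"translation": [[tx, ty, tz], ...], "dr": [[ax, ay, az], ...], "fingers": [fingers, ...]}. A call has 1 to 12 rows; each row shifts and turns the commanded pose from where the row before left it, along the tool's axes as they then stand; what a row does not reach is not made up. The controller multiplies each number of a shift by 0.15 m and each number of a turn by 90 degrees. A row lasts 1/10 s, in which the tool goes at most 50 mm and 8.59 degrees, less where a joint would pass 70% of its speed; a pose out of reach is approached as far as the arm can. A call with a number of a shift or a turn outside -1 to 1 is refused whole. A call with a gripper value outside its range is refused whole. The fingers move at their own pace and stop on an object; the grip force is fixed at half the most. Time passes only in rows, so rows that do not move let the fingers close. It gives the time, the measured TCP pose, the force and the opening at its end, in the units of the state.
- arm.state(): the state, without advancing time (a new reading comes with each control period).
- arm.grab_frame(name): name is "scene" or "top" or "wrist"; returns a dict with "image" (480x640x3 uint8, red, green, blue), "depth" (480x640 float32, mm along the optical axis (not along the pixel's ray), 0 where there is no reading), "vfov" (degrees; the focal length in pixels is half the picture's height over the tangent of half this angle, whatever the lens; pixels are square), "cx", "cy" (the principal point, pixels), "extrinsics" (4x4, takes a point from camera to world coordinates); the wrist camera has in their place "tool_from_camera" (4x4, takes a point from camera to tool coordinates, whose origin is the TCP and whose axes are the flange's). Camera axes: x right, y up, looking along -z (the intrinsics and any distortion apply to the point x, -y, -z); pixel columns grow to the right and rows downward; lengths in mm; the calibration is good to about 2 mm. A picture is of the moment at which its call begins: read the wrist's pose just before it.
- arm.finish_job(): hands the job in, once; it reports no verdict.
Trained networks look in the newest picture that a camera, given by its name, has taken for a name from the list of things; names that differ only in an ending like _2 or _b are one class to them, and where a whole thing is asked for, a point or a joint stands for the part that bears it (a point fixed in the world has none). Each returns a list of dicts, best first, with "p" (0 to 1); they miss things now and then, are a little off and sometimes report something else, mostly with a low value. They report only what shows in the picture. A call takes as long as a camera call.
- arm.spot_in(camera, target): "pixel" ([column, row] in pixels, amid what is visible of it).
The state is a dict: "time": time; "joint_pos": joint angles; "dq": joint speeds; "tau": joint torques, N m; "tool_pos": TCP position; "orientation": TCP orientation; "ft_force": force on the tool from outside, world axes, zero at the start; "torque": the same for the moment, N m; "grip_width": opening from 0.0 (shut) to 1.0 (fully open).
Only numpy, scipy, OpenCV 4.12 (cv2) and the standard library are available. Lean on these libraries where they do the work, as an engineer would, in place of code of your own. Each camera call takes 0.05 s, during which the arm holds its last target.

### The job

Check the hand brake of the plant cart that is parked handle-first at the desk: with the outside of the fingers, press the brake lever in towards the push bar until it goes firm, let it come right back out, then press it in until it is firm a second time and keep it held there, short of the bar. Press firmly each time but without straining the lever; only press it: do not take hold of the lever, do not lean on the bar, and leave the things on the desk and on the cart where they stand. The program finishes while the robot is still holding the lever in.

Things in the scene. Friction and masses are not known exactly. Their poses are not given: they have to be found in the camera images.
- push_bar: Cart's push bar: level grey steel tube, 28 mm thick, 500 mm wide, 200 mm above the desk top, with two black rubber grips 34 mm thick. Origin: middle of the bar, on its axis. z up, y along the bar, x level from the bar towards the cart's shelf, away from the robot (cart turned up to 0.2 rad). The brake lever is on its +x side before the -y grip; 80 mm beyond and below the lever are free.
- brake_lever (a joint): Lever angle (rad), level, about an upright pivot. 0: out, at rest; grows as pressed towards the bar. A return spring resists with 2 to 4 N at lever_pad; somewhere from 0.20 to 0.30, unlike each time, the brake bites and the lever goes firm, then gives only 1 mm at lever_pad per 2 to 3 N more. Firm press: 10 to 30 N, best 15 to 20; over 45 N strains it. It then stands below 0.4; 0.5 is at the bar.
- lever_pad (a point): Place to press: outer face (away from the bar) of the lever, a cranked aluminium blade 14 mm high (mid-height level with the bar's axis), 10 mm thick, 134 mm long, ball end 18 mm. 110 mm from the pivot; moves with the lever. Lever out: at x 80 mm, y -163 mm from push_bar's origin. It moves about 27 mm along -x of push_bar before going firm; the face is then square to x.
- lever_pivot (a point): The lever's upright pivot, in a dark steel bracket clamped on the bar: at x 40 mm, y -60 mm from push_bar's origin, axes as push_bar. It does not move with the lever.
- lever_back: The bar-side half of the lever's blade, which is not to be touched (the lever is pressed, not pinched). Origin on the pivot; moves with the lever.
- shelf_pot0: Bystander: black nursery pot, 90 mm wide, 75 mm high, with a small strawberry plant (to 150 mm), on the cart's shelf (120 mm below the desk top), below and beyond the lever. Origin: centre of its underside.
- shelf_pot1: Bystander: a second such pot on the cart's shelf. Origin: centre of its underside.
- desk_pot: Bystander: black nursery pot, 90 mm wide, 85 mm high, with a strawberry plant (to 160 mm), on the desk. Origin: centre of its underside.
- specimen_jar: Bystander: specimen jar, 56 mm wide, 85 mm high, on the desk near its far edge. Origin: centre of its underside.
- petri_stack: Bystander: stack of three Petri dishes, 90 mm wide, 45 mm high, on the desk. Origin: centre of its underside.
- wash_bottle: Bystander: white plastic bottle, 64 mm wide, 150 mm high, on the desk. Origin: centre of its underside.
- mug: Bystander: white mug, 80 mm wide, 90 mm high, on the desk. Origin: centre of its underside.
- slide_box: Bystander: small cardboard slide box, 80 x 55 x 34 mm, on the desk. Origin: centre of its underside.

How it is judged:
By the outcome, as a careful person would: the job done as asked, in the order asked, and still so for the second after the job is handed in, while the arm keeps its last pose, push and grip.
It also fails if it takes over 45 s, if anything falls off the work surface, if the arm or the gripper's body presses on something with over 40 N, if the wrist force passes 120 N, or if a joint passes its speed limit or range.

## Working session

There is one attempt and no reset: what is moved stays moved. The work goes in short steps, Python scripts to look and compute and a tool call to move; the robot and the scene stay as the last step left them, time stands still between calls to the robot, and variables do not carry over. Pictures are saved under pics/ and viewed, and the job is handed in when it is done.

Besides the shell and the picture viewer there is one more tool, called after ">>>" as name(argument=value, ...), one argument or row to a line, values as JSON. apply_moves: Moves the arm, as the interface text tells. Shifts and turns lie within -1 to 1; 1 stands for 0.15 m of shift or 90 degrees of turn. Its arguments: {"type":"object","properties":{"translation":{"type":"array"},"dr":{"type":"array"},"fingers":{"type":"array"}},"required":["translation","dr","fingers"]}

```bash
ls; mkdir -p pics; cat > h.py <<'E'
import numpy as np, cv2
from station import arm
np.set_printoptions(precision=3,suppress=True)
def K(f):
    h=f["image"].shape[0]; return h/2/np.tan(np.radians(f["vfov"])/2)
def ext(f,st=None):
    if "extrinsics" in f: return np.array(f["extrinsics"])
    T=np.eye(4);T[:3,:3]=np.array(st["orientation"]);T[:3,3]=st["tool_pos"]
    return T@np.array(f["tool_from_camera"])
def cloud(f,T):
    d=f["depth"];F=K(f);v,u=np.mgrid[:d.shape[0],:d.shape[1]]
    p=np.stack([(u-f["cx"])/F*d,-(v-f["cy"])/F*d,-d],-1)
    return p@T[:3,:3].T+T[:3,3]
def save(n,im): cv2.imwrite("pics/"+n,cv2.cvtColor(im,cv2.COLOR_RGB2BGR))
E
python3 - <<'E'
from h import *
import pickle
st=arm.state();print(st)
for n in ["scene","top","wrist"]:
    st=arm.state()
    f=arm.grab_frame(n);save(n+"0.png",f["image"]);print(n,{k:v for k,v in f.items() if k not in("image","depth")})
    pickle.dump((f,st),open(n+"0.pkl","wb"))
    for t in ["push_bar","lever_pad","brake_lever","lever_pivot","shelf_pot0"]:
        try: print(t,arm.spot_in(n,t)[:3])
        except Exception as e: print(t,e)
E
```

```text
pics
{'time': 0.0, 'joint_pos': array([ 0.973,  0.313,  1.498,  0.   ,  1.331, -0.223]), 'dq': array([-0.   , -0.   , -0.   , -0.001,  0.   , -0.   ]), 'tau': array([  0.001, -41.226, -25.974,  -0.   ,   0.004,  -0.   ]), 'tool_pos': array([192.069, 488.344, 238.717]), 'orientation': array([[-0.931,  0.366, -0.001],
       [ 0.366,  0.931, -0.001],
       [ 0.   , -0.001, -1.   ]]), 'ft_force': array([-0.841, -0.879, -0.094]), 'torque': array([ 0.003, -0.004, -0.022]), 'grip_width': 0.9980162213860838}
scene {'vfov': 54.867616353677334, 'cx': 325.47170261373464, 'cy': 235.45043364274963, 'extrinsics': array([[  -0.616,   -0.404,    0.677, 1197.507],
       [   0.788,   -0.338,    0.515,  493.584],
       [   0.021,    0.85 ,    0.526,  562.141],
       [   0.   ,    0.   ,    0.   ,    1.   ]])}
push_bar [{'pixel': [501.7, 249.5], 'p': 0.9}]
lever_pad [{'pixel': [345.5, 195.4], 'p': 0.59}]
brake_lever [{'pixel': [346.3, 197.5], 'p': 0.63}, {'pixel': [285.0, 311.7], 'p': 0.37}]
lever_pivot [{'pixel': [501.2, 246.9], 'p': 0.94}]
shelf_pot0 [{'pixel': [283.2, 313.9], 'p': 0.78}, {'pixel
[... 323 characters left out ...]
])}
push_bar [{'pixel': [218.9, 233.4], 'p': 0.76}, {'pixel': [205.1, 314.7], 'p': 0.37}]
lever_pad [{'pixel': [284.9, 205.3], 'p': 0.66}]
brake_lever [{'pixel': [280.5, 206.1], 'p': 0.64}]
lever_pivot [{'pixel': [215.4, 236.5], 'p': 0.79}]
shelf_pot0 [{'pixel': [318.9, 184.3], 'p': 0.87}, {'pixel': [177.1, 166.2], 'p': 0.57}]
wrist {'vfov': 66.05008884596678, 'cx': 317.8749520921201, 'cy': 241.21351831828287, 'tool_from_camera': array([[   0.   ,    0.955,    0.295,   75.847],
       [   1.   ,   -0.   ,    0.001,    0.174],
       [   0.001,    0.295,   -0.955, -134.605],
       [   0.   ,    0.   ,    0.   ,    1.   ]])}
push_bar []
lever_pad []
brake_lever []
lever_pivot []
shelf_pot0 []
```

View pics/scene0.png

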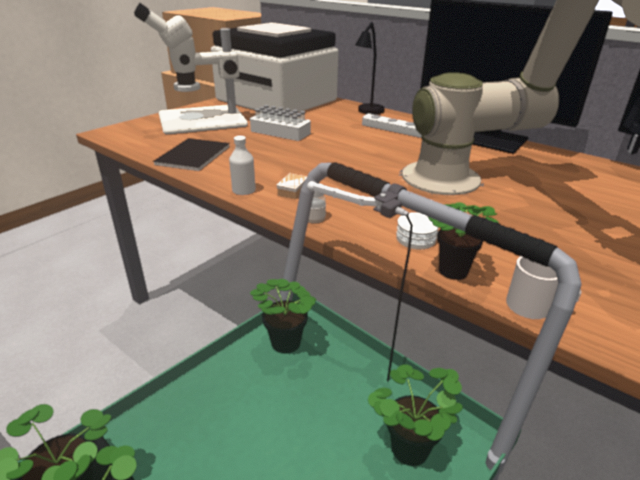

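View pics/top0.png

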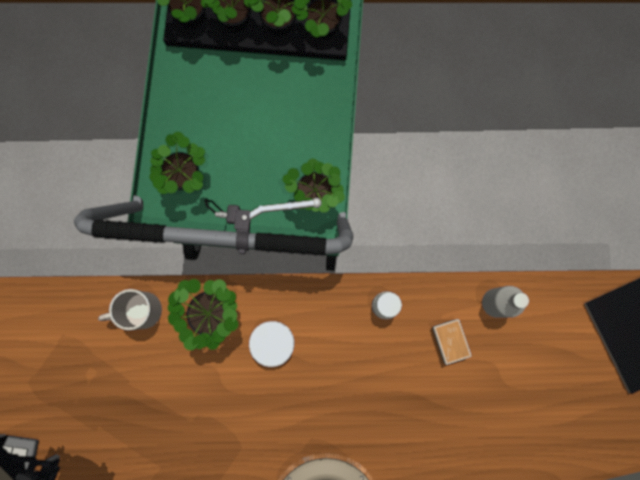

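```bash
python3 - <<'E'
from h import *
import pickle
f,s=pickle.load(open("top0.pkl","rb"));P=cloud(f,ext(f))
f2,s=pickle.load(open("scene0.pkl","rb"));P2=cloud(f2,ext(f2))
for (u,v) in [(285,205),(280,206),(300,205),(260,207),(240,230),(218,233)]: print(u,v,P[v,u])
for (u,v) in [(345,195),(346,198),(501,248)]: print(u,v,P2[v,u])
for Q in (P,P2):
  m=(abs(Q[...,2]-205)<25)&(Q[...,0]>250)&(Q[...,0]<750)&(abs(Q[...,1])<600)
  print(m.sum(), Q[m].min(0),Q[m].max(0))
E
```

```text
285 205 [607.132  71.502 207.871]
280 206 [605.171  80.614 208.659]
300 205 [606.737  43.971 208.664]
260 207 [603.634 117.194 208.531]
240 230 [560.664 152.768 212.306]
218 233 [555.708 192.59  211.204]
345 195 [612.243  87.782 204.642]
346 198 [609.636  88.372 198.055]
501 248 [577.363 350.75  189.   ]
5901 [514.374 -52.219 180.103] [620.434 464.402 223.945]
6882 [523.968 -47.322 180.047] [623.193 465.602 219.517]
```

The scene view shows the cart bar with the lever at about (345,195). In the top view the lever runs from the bracket (238,215) to the ball end (318,203), and the bar from (95,228) to (345,245). Next I fit the geometry.

```bash
python3 - <<'E'
from h import *
import pickle
for n in ["top","scene"]:
    f,s=pickle.load(open(n+"0.pkl","rb"));P=cloud(f,ext(f));Q=P.reshape(-1,3)
    im=f["image"].reshape(-1,3).astype(int)
    m=(Q[:,2]>150)&(Q[:,2]<240)&(Q[:,0]>500)&(Q[:,0]<640)&(Q[:,1]>-70)&(Q[:,1]<480)
    Q=Q[m];c=im[m]
    # bar top points per y slice
    ys=np.arange(-20,440,20);pts=[]
    for y in ys:
        k=abs(Q[:,1]-y)<5; A=Q[k]
        if len(A)<5: continue
        print(n,y,len(A),"x",np.percentile(A[:,0],[2,50,98]),"zmax",np.percentile(A[:,2],95),"x at top",np.median(A[A[:,2]>np.percentile(A[:,2],80)][:,0]))
E
```

```text
top -20 92 x [518.373 529.856 544.419] zmax 213.07226320715927 x at top 529.7240119970271
top 0 103 x [514.546 527.697 545.015] zmax 218.56466511052471 x at top 528.7249452676873
top 20 149 x [514.891 535.144 616.517] zmax 219.12450833804394 x at top 531.8870816500464
top 40 145 x [516.658 536.78  613.003] zmax 219.30170501998458 x at top 532.8939201662772
top 60 142 x [518.795 539.677 610.275] zmax 219.35996153369885 x at top 536.5533590597176
top 80 137 x [520.731 541.166 607.495] zmax 219.1538996008266 x at top 537.0680417319209
top 100 134 x [522.51  542.919 605.671] zmax 218.79593579235402 x at top 539.4232337380698
top 120 138 x [524.833 546.12  602.046] zmax 218.5906511891563 x at top 539.3628155516255
top 140 235 x [524.958 560.505 594.872] zmax 219.91668620083774 x at top 543.1479321847994
top 160 219 x [527.096 567.598 605.638] zmax 218.73288888208862 x at top 545.085469910003
top 180 131 x [532.828 551.591 599.051] zmax 215.90058652153198 x at top 545.9806478840446
top 200 104 x [534.701 549.797 598.433] zmax 215.85313169635253 x at top 547.8881828626231
top 220 102 x [536
[... 2391 characters left out ...]
.966] zmax 213.61567614074798 x at top 558.590261009243
scene 300 131 x [556.416 571.704 576.84 ] zmax 216.3988297874802 x at top 561.1233119958888
scene 320 143 x [557.323 573.849 578.142] zmax 216.35958456419957 x at top 563.0227722049597
scene 340 153 x [558.359 575.683 580.012] zmax 216.39609740194746 x at top 565.3689752249651
scene 360 163 x [558.191 577.373 582.405] zmax 216.463601899604 x at top 566.2852635864099
scene 380 174 x [561.891 579.015 583.999] zmax 216.5518474747705 x at top 568.7941590119929
scene 400 187 x [563.926 581.177 585.428] zmax 216.86459295085606 x at top 569.876073828906
scene 420 180 x [565.044 581.015 586.054] zmax 215.68436966647377 x at top 572.283958568417
```

```bash
python3 - <<'E'
from h import *
import pickle
f,s=pickle.load(open("top0.pkl","rb"));save("topz.png",cv2.resize(f["image"][180:270,60:370],None,fx=2.5,fy=2.5,interpolation=cv2.INTER_CUBIC))
f,s=pickle.load(open("scene0.pkl","rb"));save("scenez.png",cv2.resize(f["image"][150:290,280:590],None,fx=2.5,fy=2.5,interpolation=cv2.INTER_CUBIC))
E
```

```text
(no output)
```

View pics/topz.png

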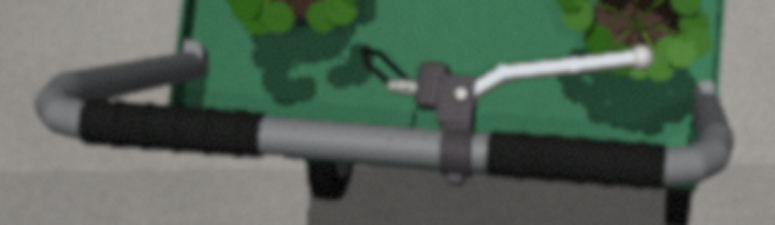

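View pics/scenez.png

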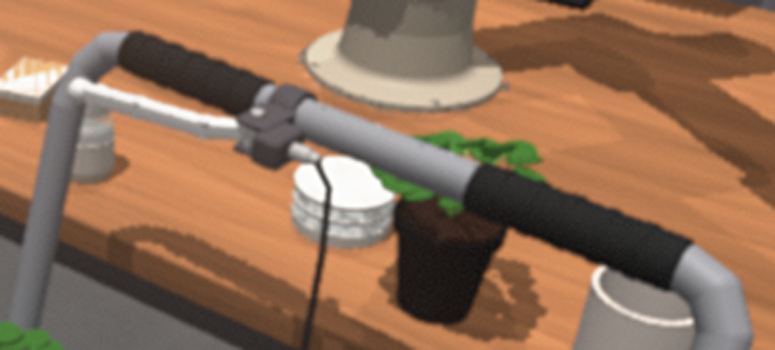

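Bar yaw is about -0.09 rad, bar centre about (551, 208) and pad about (616, 38), which the direct reading of the lever confirms. I'll rise, turn and shut the fingers first.

>>> apply_moves(
  translation=[
    [0,0,-0.05],
    [0,0,-0.05],
    [0,0,-0.05],
    [0,0,-0.05],
    [0,0,-0.05],
    [0,0,-0.05],
    [0,0,-0.05],
    [0,0,-0.05],
    [0,0,-0.05],
    [0,0,0],
  ],
  dr=[
    [0,0,0.091],
    [0,0,0.091],
    [0,0,0.091],
    [0,0,0.091],
    [0,0,0.091],
    [0,0,0.091],
    [0,0,0.091],
    [0,0,0.091],
    [0,0,0.091],
    [0,0,0],
  ],
  fingers=[1,1,1,1,1,1,1,1,1,1],
)

```text
time: 1.9
tool_pos: [192.4, 488.8, 307.6]
orientation: [[0.092, 0.996, 0.001], [0.996, -0.092, 0.001], [0.002, 0.001, -1.0]]
ft_force: [-0.6, 0.7, -0.4]
grip_width: -0.003
```

>>> apply_moves(
  translation=[
    [-0.197,0.237,0],
    [-0.197,0.237,0],
    [-0.197,0.237,0],
    [-0.197,0.237,0],
    [-0.197,0.237,0],
    [-0.197,0.237,0],
    [-0.197,0.237,0],
    [-0.197,0.237,0],
    [-0.197,0.237,0],
    [-0.197,0.237,0],
    [0,0,0],
  ],
  dr=[
    [0,0,0],
    [0,0,0],
    [0,0,0],
    [0,0,0],
    [0,0,0],
    [0,0,0],
    [0,0,0],
    [0,0,0],
    [0,0,0],
    [0,0,0],
    [0,0,0],
  ],
  fingers=[1,1,1,1,1,1,1,1,1,1,1],
)

```text
time: 3.0
tool_pos: [522.1, 158.4, 305.3]
orientation: [[0.091, 0.996, -0.001], [0.996, -0.091, -0.001], [-0.001, -0.001, -1.0]]
ft_force: [-1.0, 0.6, -0.5]
grip_width: -0.002
```

```bash
python3 - <<'E'
from h import *
import pickle
st=arm.state();f=arm.grab_frame("wrist");save("w1.png",f["image"]);pickle.dump((f,st),open("w1.pkl","wb"))
print(st["tool_pos"],st["joint_pos"],st["time"],st["ft_force"]);print(arm.spot_in("wrist","lever_pad"))
E
```

```text
[522.133 158.377 305.254] [ 0.08   0.323  1.313 -0.001  1.507  0.172] 3.0 [-0.952  0.558 -0.515]
[{'pixel': [438.5, 317.3], 'p': 0.71}, {'pixel': [468.0, 283.4], 'p': 0.24}]
```

View pics/w1.png

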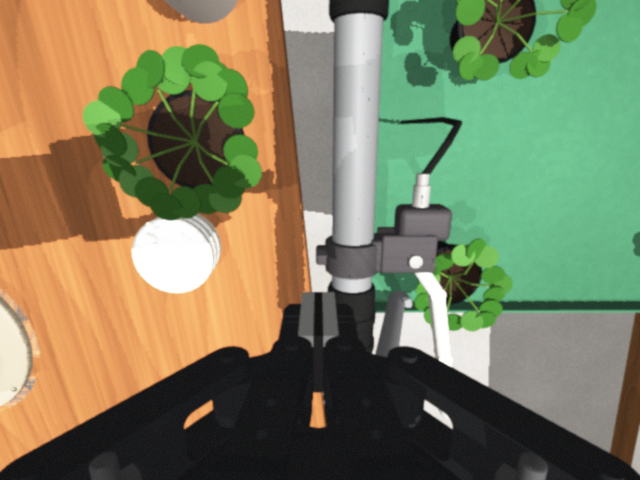

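The wrist view shows the bar vertical at column 355, the pivot screw at (416,262), the start of the lever blade down to (445,360), and the shut fingertips at (320,295). I'll measure the pivot, bar and finger profile.

```bash
python3 - <<'E'
from h import *
import pickle
f,s=pickle.load(open("w1.pkl","rb"));T=ext(f,s);P=cloud(f,T)
for u,v in [(416,262),(440,320),(445,350),(355,180),(355,100),(378,180),(334,180)]: print(u,v,P[v,u])
# bar ridge
for v in [60,120,180,220]:
    r=P[v,325:390]; k=r[:,2]>190; print(v,r[k].min(0),r[k].max(0))
Pt=cloud(f,np.array(f["tool_from_camera"]))
for v in range(290,430,8):
    row=Pt[v]; d=f["depth"][v]
    k=(row[:,2]<25)&(d>0)&(abs(np.arange(640)-320)<120)
    if k.any(): print(v,"y",row[k,1].min(),row[k,1].max(),"z",np.median(row[k,2]),"x",np.median(row[k,0]))
E
```

```text
416 262 [584.097 144.706 215.563]
440 320 [602.319  96.354 207.723]
445 350 [606.548  70.573 206.348]
355 180 [548.248 200.688 213.067]
355 100 [550.969 246.352 213.926]
378 180 [ 611.166  148.553 -120.178]
334 180 [535.687 200.739 205.215]
60 [540.698 266.398 201.185] [567.554 270.17  215.003]
120 [537.991 234.338 202.926] [564.302 236.784 214.346]
180 [534.531 198.128 200.757] [561.747 201.21  215.088]
220 [532.371 172.611 203.854] [558.963 176.205 215.053]
298 y -7.0400107105110195 6.0040761063507375 z -1.931595128694454 x 11.117057466306122
306 y -12.785569228901842 11.70363057856656 z -8.123690408555817 x 10.800874587222232
314 y -13.755105663693591 12.771799318255681 z -13.487380172908829 x 10.31589605088314
322 y -13.949714759370288 12.93352979821698 z -19.49637836606948 x 10.43905621004292
330 y -13.768133268163865 12.75793868148757 z -25.065896936178298 x 10.583086964265497
338 y -13.928555961690702 13.00114216913801 z -32.30194302065457 x 12.026987062722053
346 y -27.36676983435697 26.46416488880963 z -36.90728788858064 x 12.135127096980085
354 y -32.51761392828858 31.78351814819851 z -41.01771969530449 x 12.104680276311456
362 y -33.73733412435749 34.338900093582765 z -44.66844662013527 x 11.96084092886192
370 y -32.49734844132508 33.052972915826885 z -48.05599065748253 x 11.821438322063486
378 y -31.403840946233828 31.825500716659207 z -52.1668380921041 x 12.390391128190824
386 y -30.556928057279546 30.774173416202167 z -55.090516561442826 x 12.212065844599294
394 y -29.775008965978174 30.022371999877706 z -58.0790958838175 x 12.199639313751057
402 y -30.748805045831226 30.46642066019497 z -64.96782689321532 x 15.722914154059225
410 y -33.02248455797751 32.274554018999424 z -68.43826899744661 x 16.607425781995524
418 y -35.49160740295059 34.91029053668598 z -70.56434201424071 x 16.425180287328807
426 y -34.51696512140337 34.87996296109047 z -72.67201920911708 x 16.341751457015874
```

>>> apply_moves(
  translation=[
    [-0.192,0.219,0],
    [-0.192,0.219,0],
    [-0.192,0.219,0],
    [-0.192,0.219,0],
    [0,0,0],
    [0,0,0.2],
    [0,0,0.2],
    [0,0,0.2],
    [0,0,0.2],
    [0,0,0],
    [0,0,0],
  ],
  dr=[
    [0,0,0],
    [0,0,0],
    [0,0,0],
    [0,0,0],
    [0,0,0],
    [0,0,0],
    [0,0,0],
    [0,0,0],
    [0,0,0],
    [0,0,0],
    [0,0,0],
  ],
  fingers=[1,1,1,1,1,1,1,1,1,1,1],
)

```text
time: 4.2
tool_pos: [639.9, 36.7, 188.1]
orientation: [[0.088, 0.996, 0.001], [0.996, -0.088, -0.0], [0.0, 0.001, -1.0]]
ft_force: [-0.1, -0.2, -0.0]
grip_width: 0.001
```

```bash
python3 - <<'E'
from h import *
import pickle
for n in ["wrist","top","scene"]:
    st=arm.state();f=arm.grab_frame(n);save(n+"2.png",f["image"]);pickle.dump((f,st),open(n+"2.pkl","wb"))
print(st["tool_pos"],st["joint_pos"],st["time"],st["ft_force"])
f,s=pickle.load(open("top2.pkl","rb"));a=cv2.resize(f["image"][150:270,200:370],None,fx=4,fy=4,interpolation=cv2.INTER_CUBIC)[:, :400*2]
save("t2z.png",a)
f,s=pickle.load(open("scene2.pkl","rb"));save("s2z.png",cv2.resize(f["image"][120:260,260:450],None,fx=4,fy=4,interpolation=cv2.INTER_CUBIC))
E
```

```text
[640.563  36.152 189.153] [-0.126  0.608  1.183  0.     1.347 -0.037] 4.3 [-1.015  0.329  0.392]
```

View pics/wrist2.png

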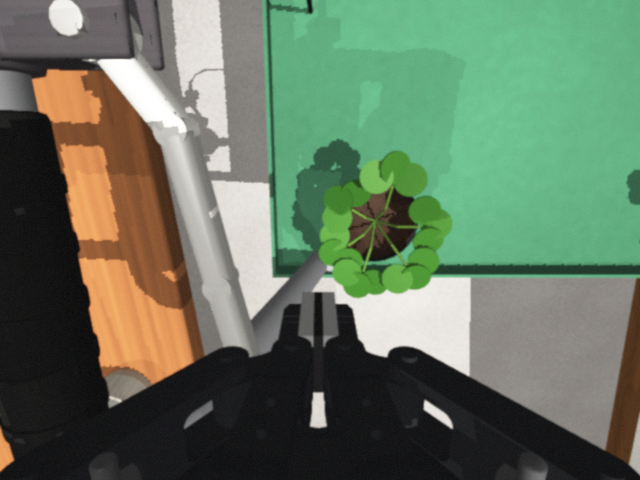

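View pics/s2z.png

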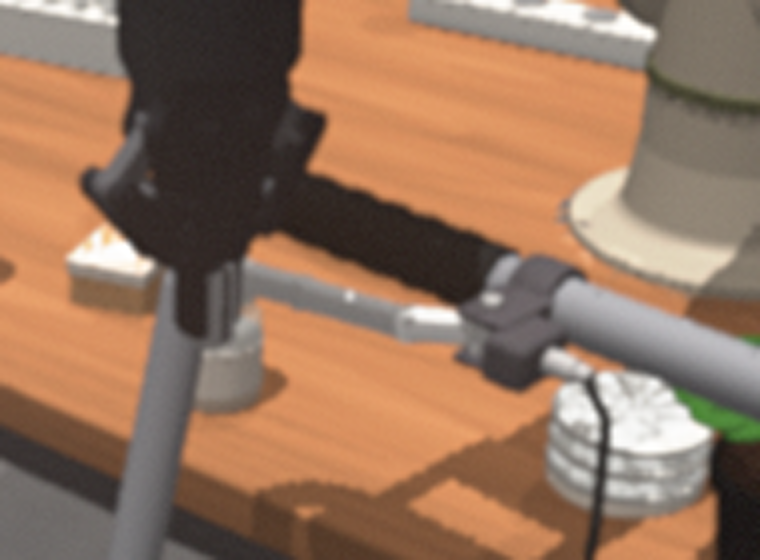

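The wrist view shows the shut fingers at (320,320) with the lever blade running down to (235,340), on the bar side of them. The gap is clear. I'll trim height and lateral position and settle.

>>> apply_moves(
  translation=[
    [-0.02,0,0.027],
    [0,0,0],
    [0,0,0],
  ],
  dr=[
    [0,0,0],
    [0,0,0],
    [0,0,0],
  ],
  fingers=[1,1,1],
)

```text
time: 4.65
tool_pos: [639.7, 32.4, 182.9]
orientation: [[0.091, 0.996, 0.0], [0.996, -0.091, 0.0], [0.0, 0.0, -1.0]]
ft_force: [0.4, 0.1, -0.3]
grip_width: 0.001
```

```bash
python3 - <<'E'
from h import *
import pickle
st=arm.state();print(st["tool_pos"],st["ft_force"])
f,s=pickle.load(open("wrist2.pkl","rb"));P=cloud(f,ext(f,s))
cx=np.array([.996,-.091,0]);cy=np.array([.091,.996,0]);O=np.array([584.1,144.7,0])
for v in range(200,345,15):
    r=P[v,150:262]; k=(r[:,2]>190)&(r[:,2]<215)
    if k.any():
        q=r[k]-O; print(v,"cx",(q@cx).min(),(q@cx).max(),"cy",np.median(q@cy),"z",np.median(r[k][:,2]))
print("tcp cart",(st["tool_pos"]-O)@cx,(st["tool_pos"]-O)@cy)
E
```

```text
[639.729  32.369 182.901] [ 0.436  0.127 -0.302]
200 cx 19.871448882044376 29.513390226092977 cy -49.097382809773926 z 206.5199358052488
215 cx 21.21231230695539 30.713097547051984 cy -54.07993643103313 z 206.1385912172763
230 cx 21.18718168350311 31.615451782794484 cy -59.081380455188324 z 206.2801481620836
245 cx 22.93665323386734 32.78448899095798 cy -64.12732021427783 z 206.57883126536476
260 cx 24.023146507522966 33.607008786822306 cy -69.4467243025592 z 206.41499423002762
275 cx 24.632334830784192 35.02274008453757 cy -74.99709953790762 z 206.0929392869093
290 cx 25.21782273295934 36.0794024470936 cy -80.28003037451131 z 206.7435278288633
305 cx 27.334975316770038 37.40605693776185 cy -86.13803137185408 z 206.38426889445245
320 cx 28.616785373601356 38.73209539331533 cy -91.95238320326892 z 206.48286202730483
335 cx 29.73838302895992 40.163915686077075 cy -97.97136698819872 z 206.4327450550134
tcp cart 65.62903510709998 -106.81972870913883
```

>>> apply_moves(
  translation=[
    [0,-0.03,0],
    [0,-0.03,0],
    [0,-0.03,0],
    [0,-0.03,0],
    [0,-0.03,0],
    [0,-0.03,0],
    [0,0,0],
    [0,0,0],
  ],
  dr=[
    [0,0,0],
    [0,0,0],
    [0,0,0],
    [0,0,0],
    [0,0,0],
    [0,0,0],
    [0,0,0],
    [0,0,0],
  ],
  fingers=[1,1,1,1,1,1,1,1],
)

```text
time: 5.45
tool_pos: [612.9, 35.0, 182.9]
orientation: [[0.09, 0.996, 0.0], [0.996, -0.09, 0.0], [0.0, 0.0, -1.0]]
ft_force: [2.5, -0.3, 0.1]
grip_width: -0.001
```

>>> apply_moves(
  translation=[
    [0,-0.01,0],
    [0,-0.01,0],
    [0,-0.01,0],
    [0,-0.01,0],
    [0,0,0],
    [0,0,0],
  ],
  dr=[
    [0,0,0],
    [0,0,0],
    [0,0,0],
    [0,0,0],
    [0,0,0],
    [0,0,0],
  ],
  fingers=[1,1,1,1,1,1],
)

```text
time: 6.05
tool_pos: [606.8, 35.5, 182.7]
orientation: [[0.09, 0.996, -0.0], [0.996, -0.09, -0.0], [-0.0, -0.0, -1.0]]
ft_force: [2.0, -1.9, -0.0]
grip_width: -0.001
```

>>> apply_moves(
  translation=[
    [0,-0.01,0],
    [0,-0.01,0],
    [0,-0.01,0],
    [0,0,0],
    [0,0,0],
  ],
  dr=[
    [0,0,0],
    [0,0,0],
    [0,0,0],
    [0,0,0],
    [0,0,0],
  ],
  fingers=[1,1,1,1,1],
)

```text
time: 6.55
tool_pos: [602.4, 35.9, 182.7]
orientation: [[0.09, 0.996, -0.0], [0.996, -0.09, -0.0], [-0.0, -0.0, -1.0]]
ft_force: [3.4, -2.7, 0.2]
grip_width: 0.001
```

>>> apply_moves(
  translation=[
    [0,-0.01,0],
    [0,-0.01,0],
    [0,0,0],
    [0,0,0],
  ],
  dr=[
    [0,0,0],
    [0,0,0],
    [0,0,0],
    [0,0,0],
  ],
  fingers=[1,1,1,1],
)

```text
time: 6.95
tool_pos: [599.5, 36.2, 182.8]
orientation: [[0.09, 0.996, 0.0], [0.996, -0.09, -0.0], [-0.0, 0.0, -1.0]]
ft_force: [3.0, -3.1, 0.6]
grip_width: 0.0
```

>>> apply_moves(
  translation=[
    [0,-0.01,0],
    [0,-0.01,0],
    [0,0,0],
    [0,0,0],
  ],
  dr=[
    [0,0,0],
    [0,0,0],
    [0,0,0],
    [0,0,0],
  ],
  fingers=[1,1,1,1],
)

```text
time: 7.35
tool_pos: [596.9, 36.2, 182.9]
orientation: [[0.091, 0.996, 0.001], [0.996, -0.091, -0.0], [-0.0, 0.001, -1.0]]
ft_force: [6.1, -4.3, -0.6]
grip_width: 0.005
```

>>> apply_moves(
  translation=[
    [0,-0.01,0],
    [0,-0.01,0],
    [0,0,0],
    [0,0,0],
  ],
  dr=[
    [0,0,0],
    [0,0,0],
    [0,0,0],
    [0,0,0],
  ],
  fingers=[1,1,1,1],
)

```text
time: 7.75
tool_pos: [594.6, 36.3, 182.9]
orientation: [[0.091, 0.996, 0.003], [0.996, -0.091, -0.001], [-0.0, 0.003, -1.0]]
ft_force: [9.1, -4.7, -2.9]
grip_width: 0.002
```

>>> apply_moves(
  translation=[
    [0,-0.01,0],
    [0,-0.01,0],
    [0,0,0],
    [0,0,0],
  ],
  dr=[
    [0,0,0],
    [0,0,0],
    [0,0,0],
    [0,0,0],
  ],
  fingers=[1,1,1,1],
)

```text
time: 8.15
tool_pos: [592.4, 36.4, 183.0]
orientation: [[0.091, 0.996, 0.006], [0.996, -0.091, -0.001], [-0.0, 0.006, -1.0]]
ft_force: [14.7, -5.1, -4.5]
grip_width: -0.001
```

>>> apply_moves(
  translation=[
    [0,-0.008,0],
    [0,0,0],
    [0,0,0],
    [0,0,0],
  ],
  dr=[
    [0,0,0],
    [0,0,0],
    [0,0,0],
    [0,0,0],
  ],
  fingers=[1,1,1,1],
)

```text
time: 8.55
tool_pos: [591.5, 36.4, 183.1]
orientation: [[0.091, 0.996, 0.007], [0.996, -0.091, -0.001], [-0.0, 0.007, -1.0]]
ft_force: [16.8, -5.7, -4.4]
grip_width: 0.003
```

```bash
python3 - <<'E'
from h import *
import pickle
st=arm.state();f=arm.grab_frame("wrist");save("w3.png",f["image"])
g=arm.grab_frame("scene");save("s3z.png",cv2.resize(g["image"][120:260,260:450],None,fx=4,fy=4,interpolation=cv2.INTER_CUBIC))
print(st["tool_pos"],st["ft_force"],st["time"],arm.state()["ft_force"])
E
```

```text
[591.519  36.441 183.072] [16.803 -5.675 -4.39 ] 8.55 [16.911 -5.889 -5.099]
```

View pics/w3.png

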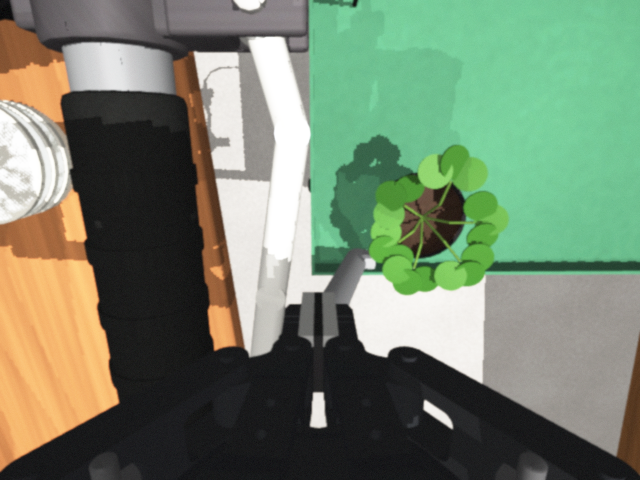

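View pics/s3z.png

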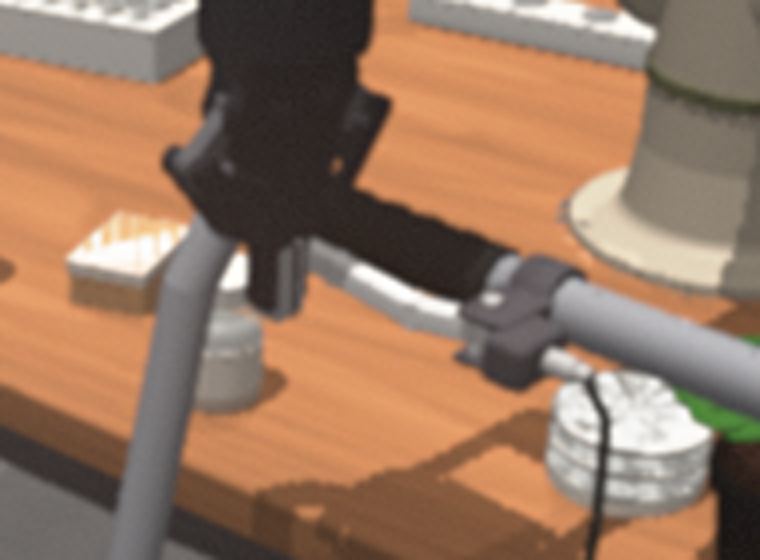

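The wrist view shows the blade pressed at about (265,320), straight along the bar and clear of the grip (right edge about column 205). The press is firm at 17 N, rising about 2.5 N/mm. I'll back out fully.

>>> apply_moves(
  translation=[
    [0,0.03,0],
    [0,0.05,0],
    [0,0.05,0],
    [0,0.05,0],
    [0,0.05,0],
    [0,0.05,0],
    [0,0.05,0],
    [0,0.03,0],
    [0,0,0],
    [0,0,0],
    [0,0,0],
    [0,0,0],
  ],
  dr=[
    [0,0,0],
    [0,0,0],
    [0,0,0],
    [0,0,0],
    [0,0,0],
    [0,0,0],
    [0,0,0],
    [0,0,0],
    [0,0,0],
    [0,0,0],
    [0,0,0],
    [0,0,0],
  ],
  fingers=[1,1,1,1,1,1,1,1,1,1,1,1],
)

```text
time: 9.85
tool_pos: [642.9, 32.3, 182.9]
orientation: [[0.09, 0.996, 0.0], [0.996, -0.09, -0.0], [-0.0, 0.0, -1.0]]
ft_force: [-0.7, -0.5, -0.8]
grip_width: -0.001
```

```bash
python3 - <<'E'
from h import *
st=arm.state();f=arm.grab_frame("wrist");save("w4.png",f["image"])
P=cloud(f,ext(f,st))
cx=np.array([.996,-.091,0]);cy=np.array([.091,.996,0]);O=np.array([584.1,144.7,0])
for v in range(200,345,30):
    r=P[v,150:262]; k=(r[:,2]>190)&(r[:,2]<215)
    if k.any():
        q=r[k]-O; print(v,"cx",(q@cx).min(),(q@cx).max(),"cy",np.median(q@cy))
print(st["tool_pos"],st["ft_force"],st["time"])
E
```

```text
200 cx 20.442519539727954 30.06826342562564 cy -52.16044125557423
230 cx 22.769131209082886 32.145285080516814 cy -61.68501955500231
260 cx 24.16527929423013 34.42590789335667 cy -71.66558395118312
290 cx 25.73411439340022 36.565950301212695 cy -82.04610003681293
320 cx 28.769120288503842 39.19728423434024 cy -93.21172797356888
[642.87   32.307 182.89 ] [-0.659 -0.463 -0.786] 9.85
```

View pics/w4.png

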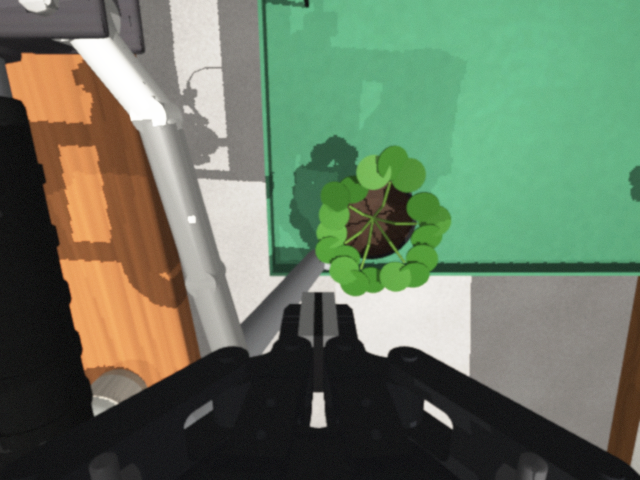

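The lever is fully back: same profile as before and no force. Now the second press, with a slight sideways shift to follow the pad.

>>> apply_moves(
  translation=[
    [0,-0.03,0],
    [0,-0.03,0],
    [0,-0.03,0],
    [-0.004,-0.03,0],
    [-0.004,-0.03,0],
    [-0.004,-0.03,0],
    [-0.004,-0.03,0],
    [-0.003,-0.01,0],
    [-0.003,-0.01,0],
    [0,0,0],
    [0,0,0],
  ],
  dr=[
    [0,0,0],
    [0,0,0],
    [0,0,0],
    [0,0,0],
    [0,0,0],
    [0,0,0],
    [0,0,0],
    [0,0,0],
    [0,0,0],
    [0,0,0],
    [0,0,0],
  ],
  fingers=[1,1,1,1,1,1,1,1,1,1,1],
)

```text
time: 11.0
tool_pos: [608.5, 32.2, 182.8]
orientation: [[0.09, 0.996, 0.0], [0.996, -0.09, 0.0], [0.0, 0.0, -1.0]]
ft_force: [2.5, -0.0, 0.6]
grip_width: -0.001
```

>>> apply_moves(
  translation=[
    [-0.003,-0.01,0],
    [-0.003,-0.01,0],
    [-0.003,-0.01,0],
    [0,-0.01,0],
    [0,0,0],
    [0,0,0],
  ],
  dr=[
    [0,0,0],
    [0,0,0],
    [0,0,0],
    [0,0,0],
    [0,0,0],
    [0,0,0],
  ],
  fingers=[1,1,1,1,1,1],
)

```text
time: 11.6
tool_pos: [602.2, 31.3, 182.7]
orientation: [[0.09, 0.996, -0.0], [0.996, -0.09, 0.0], [0.0, -0.0, -1.0]]
ft_force: [3.0, 0.7, -0.7]
grip_width: -0.0
```

>>> apply_moves(
  translation=[
    [0,-0.01,0],
    [0,-0.01,0],
    [0,-0.01,0],
    [0,0,0],
    [0,0,0],
  ],
  dr=[
    [0,0,0],
    [0,0,0],
    [0,0,0],
    [0,0,0],
    [0,0,0],
  ],
  fingers=[1,1,1,1,1],
)

```text
time: 12.1
tool_pos: [597.8, 31.3, 182.7]
orientation: [[0.091, 0.996, 0.0], [0.996, -0.091, -0.001], [-0.001, 0.0, -1.0]]
ft_force: [3.9, -3.0, -1.2]
grip_width: 0.003
```

>>> apply_moves(
  translation=[
    [0,-0.01,0],
    [0,-0.01,0],
    [0,0,0],
    [0,0,0],
  ],
  dr=[
    [0,0,0],
    [0,0,0],
    [0,0,0],
    [0,0,0],
  ],
  fingers=[1,1,1,1],
)

```text
time: 12.5
tool_pos: [595.4, 31.4, 182.8]
orientation: [[0.091, 0.996, 0.002], [0.996, -0.091, -0.001], [-0.001, 0.002, -1.0]]
ft_force: [6.8, -3.7, -2.0]
grip_width: 0.001
```

>>> apply_moves(
  translation=[
    [0,-0.01,0],
    [0,-0.01,0],
    [0,0,0],
    [0,0,0],
  ],
  dr=[
    [0,0,0],
    [0,0,0],
    [0,0,0],
    [0,0,0],
  ],
  fingers=[1,1,1,1],
)

```text
time: 12.9
tool_pos: [593.0, 31.5, 182.9]
orientation: [[0.091, 0.996, 0.003], [0.996, -0.091, -0.001], [-0.001, 0.004, -1.0]]
ft_force: [11.3, -3.9, -3.7]
grip_width: 0.001
```

>>> apply_moves(
  translation=[
    [0,-0.01,0],
    [0,-0.01,0],
    [0,-0.005,0],
    [0,0,0],
    [0,0,0],
  ],
  dr=[
    [0,0,0],
    [0,0,0],
    [0,0,0],
    [0,0,0],
    [0,0,0],
  ],
  fingers=[1,1,1,1,1],
)

```text
time: 13.4
tool_pos: [590.2, 31.7, 183.0]
orientation: [[0.091, 0.996, 0.006], [0.996, -0.091, -0.001], [-0.001, 0.006, -1.0]]
ft_force: [16.3, -5.0, -6.1]
grip_width: -0.001
```

>>> apply_moves(
  translation=[
    [0,-0.002,0],
    [0,0,0],
    [0,0,0],
    [0,0,0],
    [0,0,0],
    [0,0,0],
  ],
  dr=[
    [0,0,0],
    [0,0,0],
    [0,0,0],
    [0,0,0],
    [0,0,0],
    [0,0,0],
  ],
  fingers=[1,1,1,1,1,1],
)

```text
time: 14.0
tool_pos: [590.1, 31.7, 183.0]
orientation: [[0.091, 0.996, 0.007], [0.996, -0.091, -0.001], [-0.001, 0.007, -1.0]]
ft_force: [17.4, -4.2, -5.4]
grip_width: -0.002
```

```bash
python3 - <<'E'
from h import *
st=arm.state();f=arm.grab_frame("wrist");save("w5.png",f["image"])
P=cloud(f,ext(f,st))
cx=np.array([.996,-.091,0]);cy=np.array([.091,.996,0]);O=np.array([584.1,144.7,0])
for v in range(200,345,30):
    r=P[v,220:310]; k=(r[:,2]>190)&(r[:,2]<215)
    if k.any():
        q=r[k]-O; print(v,"cx",(q@cx).min(),(q@cx).max(),"cy",np.median(q@cy))
g=arm.grab_frame("top");save("t5.png",g["image"])
st=arm.state();print(st["tool_pos"],st["ft_force"],st["time"])
E
```

```text
200 cx 0.4649069921267437 9.8731060811351 cy -57.42908710319705
230 cx -1.3739424467442325 8.409706452350143 cy -66.84272830980072
260 cx -3.2165661183562637 6.592444468266609 cy -76.84360116673732
290 cx -4.595508788173125 5.032789301349009 cy -87.30672538152422
320 cx -5.824549476514908 12.63833008417075 cy -99.53207524999891
[590.033  31.745 183.036] [18.478 -4.268 -5.096] 14.1
```

View pics/w5.png

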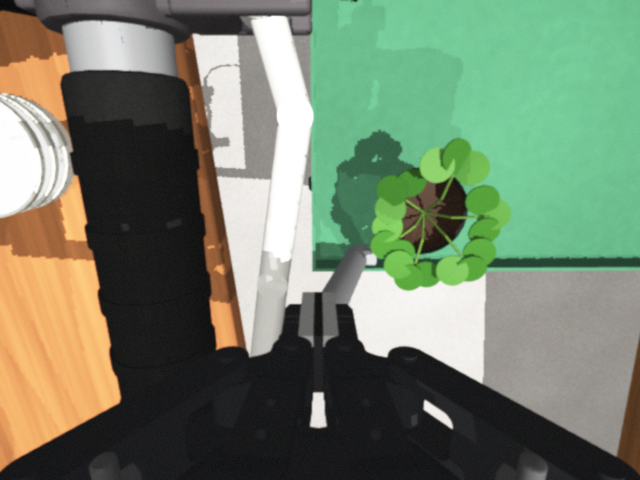

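View pics/t5.png

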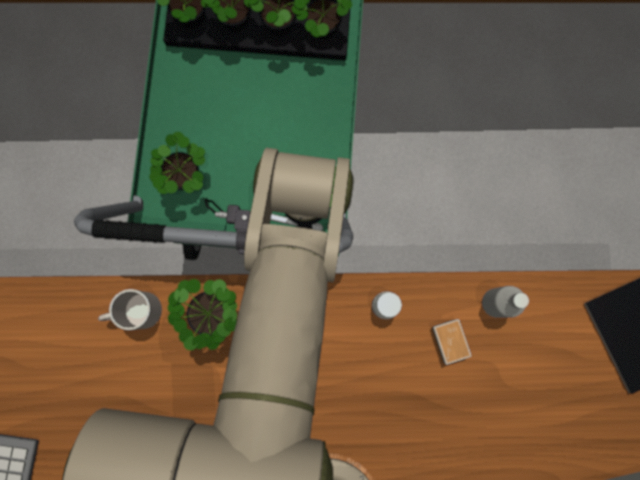

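The wrist view shows the blade held at (270,320) well short of the grip (right edge about column 210). The top view shows the things on the desk in place. The force is steady at about 17–18 N, so I'm handing in.

```bash
python3 -c "
from h import *
st=arm.state();print(st['ft_force'],st['time']);print(arm.finish_job())"
```

```text
[18.478 -4.268 -5.096] 14.1
the job is handed in; nothing more can be done
None
```

The brake check is done and handed in at 14.1 s, with the robot still holding the lever in. I pressed with the outside of the shut fingers each time.

- **First press:** the lever went firm and I took it to about 17 N. The force rose about 2.5 N per mm once it was firm.
- **Release:** I backed the fingers fully off. The wrist camera's depth showed the blade in its rest position again, and the force read about zero.
- **Second press:** the lever went firm again and is held at 17–18 N. By my estimate it stands at about 0.35–0.38 rad, with a visible gap to the grip.

**Disagreements in the last checks:**
- My two estimates of the final lever angle differ: 0.35 rad from the pad's position and 0.38 rad from the blade's slope. Both are below 0.4, but the second leaves little room.
- The wrist also read about 4 N sideways and 5 N downward, which I put down to friction on the blade.

In the last top view, the desk items that showed stood where they began. The arm hid the Petri dishes and the pot below the lever there, but both show in the last wrist view, the dishes only in part. I saw no sign of the gripper touching the bar.

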